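# Third hand at the sprung stop

## Robot

A 7-joint arm with a two-finger parallel gripper is mounted at the origin on the work surface; the furniture and walls round the work are solid. World frame = base frame: x ahead of the robot, y to its left, z up, the work surface at z = 0. Lengths are in m, angles in rad, forces in N, time in s.
With the tool pointing down it reaches from about 0.425 to 0.875 m from the base axis. Payload 4.7 kg.
Tool frame: the origin (TCP) lies on the centre line of the jaws, within the pads' length; the fingertips stand 19 mm ahead of it and the grasp point (between the pads) is the TCP; x points along the fingers, z is the direction in which the jaws open and shut, and the axes are right-handed (so a half turn about x gives the same grasp; the last joint's range is limited). The gripper opens to 87 mm and grips with 3 to 60 N. Pads are 19 mm wide; open, the fingers measure 117 mm over their backs; the gripper's body (75 mm by 190 mm) begins 51 mm behind the grasp point.
Start: joints at [1.162, 0.321, -0.07, 1.45, 0.023, 1.371, -0.057], TCP at [0.267, -0.593, 0.242] pointing down, gripper open.
Joint ranges: [-2.86, 2.86], [-0.3, 2.09], [-1.38, 1.24], [0.06, 2.45], [-1.56, 4.7], [0.09, 2.05], [-2.69, 2.69]. Speed limits (rad/s): [2.57, 2.57, 3.14, 3.14, 3.14, 3.14, 3.14].

## Interface

Orientations are given as a rotation vector (axis times angle).
In Python, from bench import get_state, get_image, camera_info, close_job gives the robot as it stands.
- The arm moves only by the tool jog_arm, never from a script. Its argument "targets" is a list of rows, each a list of 7 numbers: the turn, a rotation vector about the tool's x, y, z in degrees, then the shift along the tool's x, y, z in cm, then the finger opening in cm, from 0 to 8.7. In form: [[wx, wy, wz, tx, ty, tz, jaw], ...]. A call has 1 to 10 rows; each row shifts and turns the commanded pose from where the row before left it, along the tool's axes as they then stand; what a row does not reach is not made up. A row lasts 1/8 s, in which the tool goes at most 62.5 mm and 10.7 degrees, less where a joint would pass 70% of its speed; a pose out of reach is approached as far as the arm can. A call is refused whole if a number of a shift passes 6.25 or a number of a turn 10.7, either way. A call with a gripper value outside its range is refused whole. The fingers move at their own pace and stop on an object; "squeeze" is the grip in N (left out, the last holds). Time passes only in rows, so rows that do not move let the fingers close. It gives the time, the measured TCP pose, the force and the opening at its end, in the units of the state.
- get_state(): the state, without advancing time (a new reading comes with each control period).
- get_image(name): name is "scene" or "top"; returns (picture, depth): 400x640x3 uint8, red, green, blue; 400x640 float32, m along the optical axis (not along the pixel's ray), 0 where there is no reading.
- camera_info(name): a dict with "intrinsics" (3x3 intrinsics, pixels), "world_from_camera" (4x4, takes a point from camera to world coordinates). Camera axes: x right, y up, looking along -z (the intrinsics and any distortion apply to the point x, -y, -z); pixel columns grow to the right and rows downward; lengths in m; the calibration is good to about 2 mm. A picture is of the moment at which its call begins. camera_info takes no time and is no camera call.
- close_job(): hands the job in, once; it reports no verdict.
The state is a dict: "time": time; "joint_positions": joint angles; "qd": joint speeds; "joint_torque": joint torques, N m; "position": TCP position; "tool_rot": TCP orientation; "ft_force": force on the tool from outside, world axes, zero at the start; "torque": the same for the moment, N m; "grip_width": opening from 0.0 (shut) to 1.0 (fully open).
Only numpy, scipy, OpenCV 4.12 (cv2) and the standard library are available. Lean on these libraries where they do the work, as an engineer would, in place of code of your own. Each camera call takes 0.05 s, during which the arm holds its last target.

## Task

On the key box of the force gauge, press the round key right down to zero it while nothing touches the jig's sprung pad, let it come up, then press the long bar key right down to start the recording; leave the square key between them alone. Then pick up the metal bracket by its rib, stand it flat on the jig's bed with its flat face square against the sprung pad and its side edges in line with the pad's, and press the pad in gently, never as far as its end stop, until the pointer stands about midway between the two marks. Finish while still holding the bracket there with that steady push, so that a colleague can screw it down, and leave the bottles where they are.

Things in the scene. Friction and masses are not known exactly. Their poses are not given: they have to be found in the camera images.
- key_box: grey key box fixed to the worktop, 168 x 64 x 34 mm, its top plate 34 mm up; origin at the centre of its underside, x along the row of three white keys (50 mm apart): the round key at x = -50 mm, the square one at 0, the long bar key at +50 mm; the keys' tops stand 11 mm above the top plate
- zero_key_top (a point): centre of the top of the round key (24 mm across), 45 mm above the worktop when up
- start_key_top (a point): centre of the top of the bar key (14 mm along the row, 40 mm across it), 45 mm above the worktop when up
- cancel_key_top (a point): centre of the top of the square key (20 x 20 mm), which must not be pressed
- zero_key (a joint): how far the round key is pressed: 0 up, 0.005 m right down (4.5 N); springs back
- start_key (a joint): how far the bar key is pressed: 0 up, 0.005 m right down (4.5 N); springs back
- cancel_key (a joint): how far the square key is pressed: 0 up, 0.005 m right down (4.5 N); springs back
- jig: fixed jig: dark steel bed plate 225 x 90 x 12 mm with a grey spring housing and, before it, a steel pad. Origin under the bed's centre line; x: the way the pad is pressed in; bed top at z = 12 mm, starting at x = -65 mm; housing (60 wide, top at z = 58 mm) from x = 95 mm. Black marks on its top show 12 and 24 mm of pad travel to the pad's pointer
- pad_face (a point): point on the middle line of the pad's flat face, 25 mm above the bed; at rest at x = 45 mm in the jig's frame; the pad is 60 mm wide, 46 mm high (from 2 to 48 mm above the bed) and 10 mm thick, its face looks along the jig's -x; its axes are parallel to the jig's
- stop_pad (a joint): travel of the sprung pad along the jig's x: 0 at rest, end stop at 0.034 m; spring 500 N/m from zero, so the first mark (0.012 m) is 6 N and the second (0.024 m) 12 N
- bracket: loose aluminium bracket, 0.15 to 0.3 kg, 54 x 60 x 60 mm; origin at the centre of its underside, z up, x towards its flat upright face (60 wide, 60 high, 8 mm thick, outer side at x = 27 mm); behind it a foot 60 mm wide and 8 mm thick reaching to x = -27 mm, and on the foot's middle a rib
- bracket_rib (a point): centre of the bracket's rib, 34 mm above its underside and 30 mm behind its flat face; the rib is 12 mm thick (along the bracket's y), 44 mm long, from the foot's top (8 mm) to 54 mm up; to be pinched across its thickness from above; its axes are the bracket's
- small_bottle: small white bottle with red cap, 45 mm across, 88 mm high, a bystander; origin under its centre
- big_bottle: large white bottle with white cap, 68 mm across, 155 mm high, a bystander; origin under its centre
There are look-alikes about, which are no part of the job. Leave any yellow look-alike of the bracket alone.

How it is judged:
On the way, in this order (a step that is already met when the one before it is completed fails the run):
1. the round key is pressed down while the pad is free and the other keys are up (value of joint zero_key above 0.0035 m and value of joint start_key below 0.001 m and value of joint stop_pad below 0.0015 m), for 0.05 s.
2. with the round key up again, the bar key is pressed down (value of joint start_key above 0.0035 m and value of joint zero_key below 0.001 m and value of joint stop_pad below 0.0015 m), for 0.05 s.
3. the bracket is held flat on the bed, square and in line with the pad, pressing it in between the marks, steadily (value of joint stop_pad between 0.0105 and 0.0255 m and contact force between stop_pad and bracket between 4.5 and 13.5 N and contact force between the fingers and bracket above 2 N and velocity of joint stop_pad between -0.01 and 0.01 m/s and linear speed of bracket below 0.01 m/s and angle between the x axis of bracket and the x axis of jig, either way round below 0.09 rad and angle between bracket's own z axis and vertical below 0.08 rad and y of bracket_rib in the frame of jig between -0.009 and 0.009 m and z of bracket_rib in the frame of jig between 0.042 and 0.051 m and x of pad_face in the frame of bracket_rib between 0.025 and 0.035 m), for 1.5 s.
At the end, for the whole second after the job is handed in: Still held by the fingers (over 2 N) and still: bracket on the bed (to 4 mm), upright to 0.08 rad, square to the pad to 0.09 rad, centred on it to 9 mm, pressing it in 10.5 to 25.5 mm (between the marks) with 4.5 to 13.5 N; under 10 mm/s; all keys up (all of step 3 and value of joint each of zero_key, start_key, cancel_key below 0.001 m); the arm keeps its last pose, push and grip.
It fails at once if the square key is pressed (value of joint cancel_key above 0.002 m).
It fails at once if the pad is driven to its end stop (value of joint stop_pad above 0.0325 m).
It fails at once if a white bottle is shifted by over 20 mm (distance of any of small_bottle, big_bottle from where it was at the start of the episode above 0.02 m).
It fails at once if a bottle is tipped (angle between any of small_bottle, big_bottle's own z axis and vertical above 0.4 rad).
It also fails if it takes over 51 s, if anything falls off the work surface, if the arm or the gripper's body presses on something with over 40 N, if the wrist force passes 120 N, or if a joint passes its speed limit or range.

## Working session

There is one attempt and no reset: what is moved stays moved. The work goes in short steps, Python scripts to look and compute and a tool call to move; the robot and the scene stay as the last step left them, time stands still between calls to the robot, and variables do not carry over. Pictures are saved under pics/ and viewed, and the job is handed in when it is done.

Besides the shell and the picture viewer there is one more tool, called as name([rows], argument=value, ...), one row to a line, values as JSON. jog_arm: Moves the arm, as the interface text tells. Its arguments: {"type":"object","properties":{"targets":{"type":"array"},"squeeze":{"type":"number"}},"required":["targets"]}

```bash
mkdir -p pics; ls
python3 - <<'E'
from bench import *
import cv2,numpy as np
for n in ["scene","top"]:
    im,d=get_image(n); cv2.imwrite(f"pics/{n}0.png",im[:,:,::-1]); np.save(f"{n}0.npy",d)
    c=camera_info(n); print(n,c)
print(get_state())
E
```

```text
pics
scene {'intrinsics': array([[382.27149049,   0.        , 318.76026348],
       [  0.        , 382.27149049, 200.85709394],
       [  0.        ,   0.        ,   1.        ]]), 'world_from_camera': array([[ 0.91258294, -0.25443364,  0.32008734,  0.86777922],
       [ 0.4086909 ,  0.54305074, -0.73353094, -0.98775181],
       [ 0.01281128,  0.8002246 ,  0.59956356,  0.81858798],
       [ 0.        ,  0.        ,  0.        ,  1.        ]])}
top {'intrinsics': array([[436.12462701,   0.        , 316.18966842],
       [  0.        , 436.12462701, 202.37400905],
       [  0.        ,   0.        ,   1.        ]]), 'world_from_camera': array([[-0.01972343,  0.99888826, -0.04281613,  0.40073339],
       [-0.99979804, -0.01987029, -0.00300732, -0.05998066],
       [-0.00385474,  0.04274817,  0.99907844,  1.58268747],
       [ 0.        ,  0.        ,  0.        ,  1.        ]])}
{'time': 0.1, 'joint_positions': array([ 1.16208818,  0.3217194 , -0.07010275,  1.45153689,  0.02259816,
        1.37079527, -0.05688135]), 'qd': array([ 0.00041646, -0.00083294, -0.00067379, -0.00381415,  0.00155694,
       -0.00020593, -0.00112525]), 'joint_torque': array([ 1.05798488e-03, -4.92571378e+01, -4.05037813e-01, -3.13397241e+01,
       -6.41825167e-02,  3.95281019e-02,  7.98700898e-05]), 'position': array([ 0.26649162, -0.59236068,  0.24059822]), 'tool_rot': array([ 0.89319698,  1.38156035, -0.89182431]), 'ft_force': array([ 0.01005911, -0.30269411, -0.41050564]), 'torque': array([ 0.00273177, -0.02549837,  0.04937748]), 'grip_width': 0.9996873946839945}
```

View pics/scene0.png

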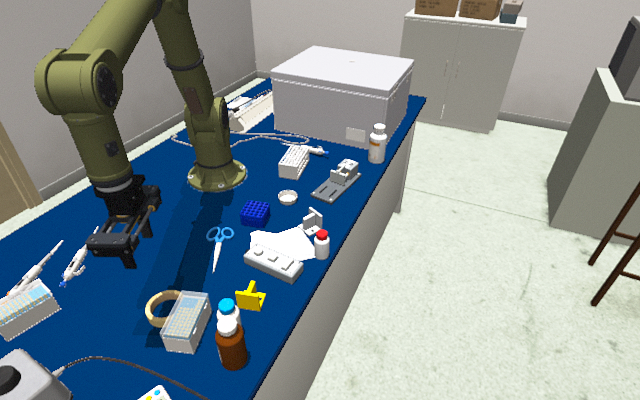

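View pics/top0.png

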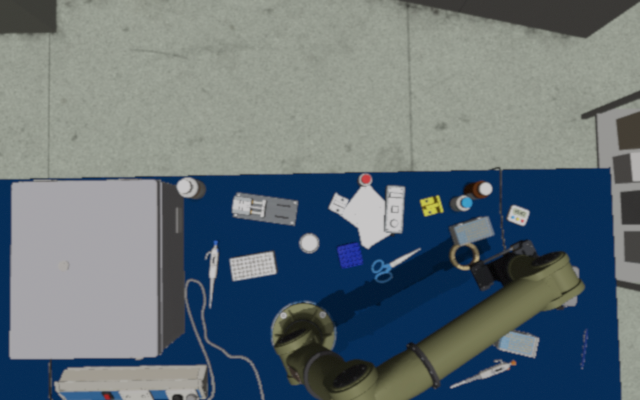

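Run:
```python
import cv2
t=cv2.imread("pics/top0.png"); s=cv2.imread("pics/scene0.png")
cv2.imwrite("pics/t1.png",cv2.resize(t[165:255,320:420],None,fx=6.5,fy=6.5,interpolation=cv2.INTER_CUBIC))
cv2.imwrite("pics/t2.png",cv2.resize(t[165:255,170:310],None,fx=5.5,fy=5.5,interpolation=cv2.INTER_CUBIC))
cv2.imwrite("pics/s1.png",cv2.resize(s[200:285,235:345],None,fx=7,fy=7,interpolation=cv2.INTER_CUBIC))
cv2.imwrite("pics/s2.png",cv2.resize(s[115:215,300:400],None,fx=6,fy=6,interpolation=cv2.INTER_CUBIC))
```

```text
(no output)
```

View pics/t1.png

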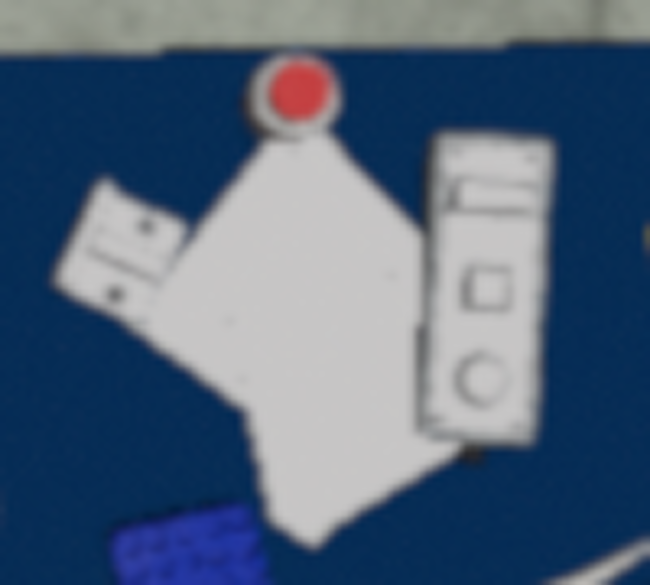

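View pics/t2.png

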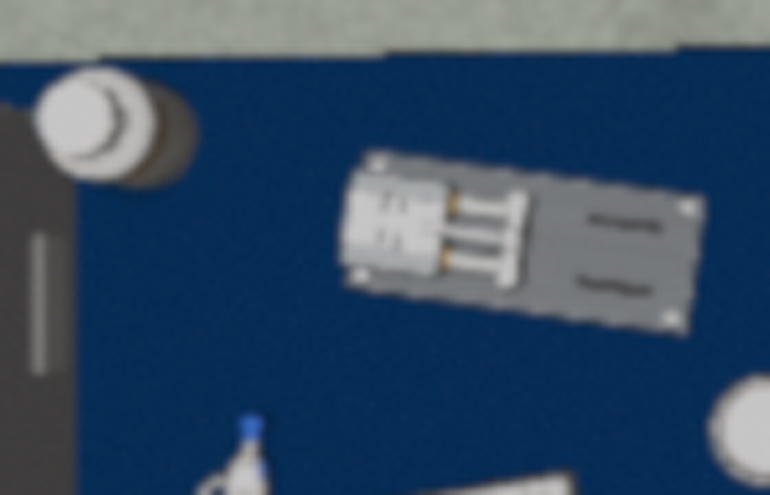

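View pics/s1.png

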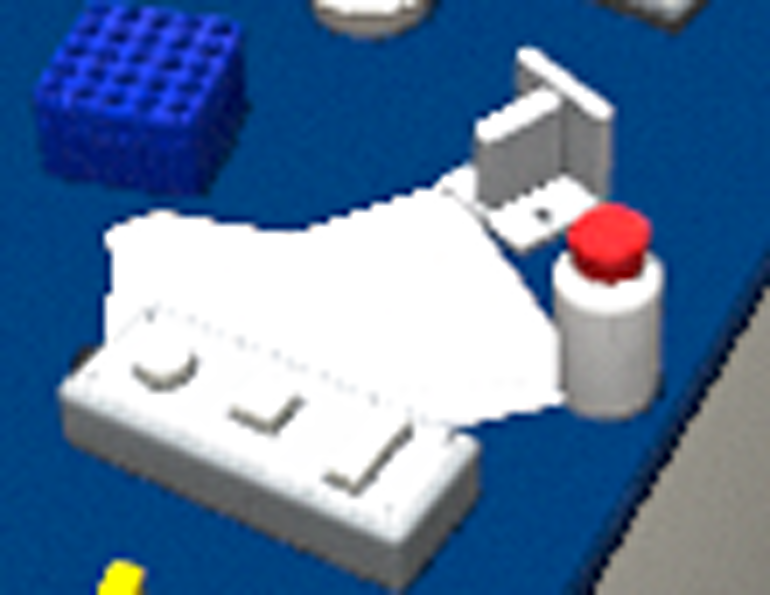

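View pics/s2.png

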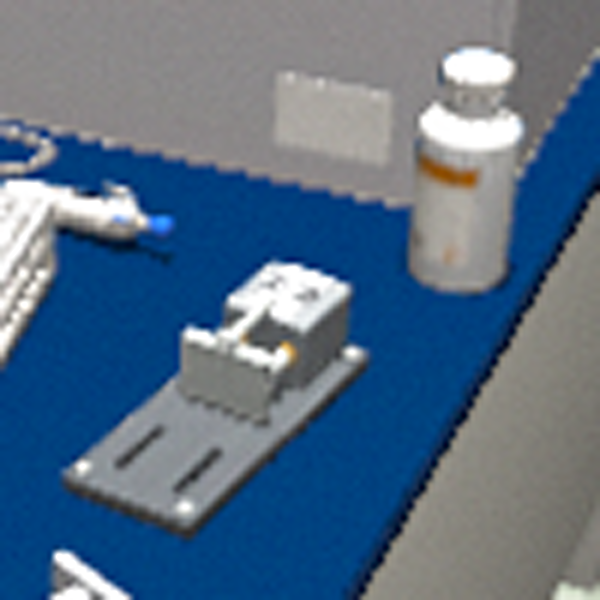

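```bash
cat > h.py <<'E'
from bench import camera_info
import numpy as np
C={n:camera_info(n) for n in("scene","top")}
def ray(n,u,v):
    K=C[n]["intrinsics"];T=C[n]["world_from_camera"]
    d=np.array([(u-K[0,2])/K[0,0],-(v-K[1,2])/K[1,1],-1.]);return T[:3,3],T[:3,:3]@d
def atz(n,u,v,z):
    o,d=ray(n,u,v);return o+d*(z-o[2])/d[2]
def cloud(n,D):
    v,u=np.mgrid[:400,:640];K=C[n]["intrinsics"];T=C[n]["world_from_camera"]
    P=np.stack([(u-K[0,2])/K[0,0]*D,-(v-K[1,2])/K[1,1]*D,-D],-1)
    return P@T[:3,:3].T+T[:3,3]
def tri(u1,v1,u2,v2): # top, scene
    o,d=ray("top",u1,v1);p,e=ray("scene",u2,v2)
    s=np.linalg.lstsq(np.stack([d,-e],1),p-o,rcond=None)[0]
    a=o+d*s[0];b=p+e*s[1];return (a+b)/2,np.linalg.norm(a-b)
def proj(n,X):
    K=C[n]["intrinsics"];T=C[n]["world_from_camera"];c=T[:3,:3].T@(np.array(X)-T[:3,3])
    return K[0,0]*c[0]/-c[2]+K[0,2],K[1,1]*-c[1]/-c[2]+K[1,2]
E
python3 - <<'E'
from h import *
np.set_printoptions(precision=4,suppress=True)
def un(x,y,f,u0,v0): return (x+.5)/f-.5+u0,(y+.5)/f-.5+v0
Dt=np.load("top0.npy");Ds=np.load("scene0.npy")
ct=cloud("top",Dt);cs=cloud("scene",Ds)
# bare table heights
print("table top",np.median(ct[260:280,340:360,2]),"scene",np.median(cs[255:265,180:200].reshape(-1,3),0))
for nm,p,z in [("round",(483,380),.045),("sq",(488,289),.045),("bar",(495,195),.045),("c1",(437,132),.034),("c2",(553,142),.034),("c3",(533,443),.034),("c4",(418,428),.034)]:
    u,v=un(*p,6.5,320,165);print(nm,u,v,atz("top",u,v,z), ct[int(round(v)),int(round(u))])
for nm,p,z in [("round",(166,360),.045),("bar",(370,455),.045)]:
    u,v=un(*p,7,235,200);print(nm,u,v,atz("scene",u,v,z), cs[int(round(v)),int(round(u))])
for nm,p in [("A",(705,197)),("B",(687,333)),("C",(372,152)),("D",(347,288))]:
    u,v=un(*p,5.5,170,165);print(nm,u,v,atz("top",u,v,.012), ct[int(round(v)),int(round(u))])
np.set_printoptions(linewidth=250)
print("bracket Z top"); print((1000*ct[190:218,325:350,2]).round().astype(int))
E
```

```text
table top 0.0019970722945493735 scene [ 0.2048 -0.4116  0.0007]
round 393.88461538461536 223.03846153846155 [ 0.3884 -0.3273  0.045 ] [ 0.3885 -0.328   0.0434]
sq 394.6538461538462 209.03846153846155 [ 0.4376 -0.3314  0.045 ] [ 0.4378 -0.333   0.0425]
bar 395.7307692307692 194.57692307692307 [ 0.4886 -0.3366  0.045 ] [ 0.487  -0.3371  0.0471]
c1 386.8076923076923 184.8846153846154 [ 0.5244 -0.3078  0.034 ] [ 0.5266 -0.3138  0.0005]
c2 404.6538461538462 186.42307692307693 [ 0.5176 -0.3711  0.034 ] [ 0.5218 -0.3795 -0.0017]
c3 401.5769230769231 232.73076923076923 [ 0.3535 -0.3555  0.034 ] [ 0.3515 -0.3634  0.0004]
c4 383.88461538461536 230.4230769230769 [ 0.3629 -0.2931  0.034 ] [ 0.3644 -0.2938  0.0324]
round 258.2857142857143 251.0 [ 0.3958 -0.3334  0.045 ] [ 0.3948 -0.3334  0.0446]
bar 287.42857142857144 264.57142857142856 [ 0.4963 -0.3453  0.045 ] [ 0.4956 -0.3466  0.0442]
A 297.77272727272725 200.4090909090909 [0.4765 0.011  0.012 ] [ 0.4786  0.0107 -0.0012]
B 294.5 225.13636363636363 [0.3877 0.0244 0.012 ] [0.3881 0.0264 0.0084]
C 237.22727272727275 192.22727272727272 [0.5104 0.2
[... 3024 characters left out ...]
 13    5   10    8   10   -1    3    7    2    0    5    5]
 [   2   -2   -5   -8    1    5   -3   -2    0   -1   -4    4   -4    7    6   13    7    6   -5    0   10    4    3    7   -1]
 [   1   -7    0    0   -4   -4    2   -7   -2   -1   -3    8   -9    0   -8    4    8   10    5   -2    0  -11    4   -2   -3]
 [   5    2   -2    1    4   -5    2   -3    0    3   -9   -6   -4    2   -2   -3    3    2    3   -7    1    0    8    0   -2]
 [  -3   -3    3   -2   -3    3    2   -2   -2    6   -2   -1   -3    1   -1   -4    5   -4    1   -1    0    6   -5    0   -2]
 [   0   -1    2   -5   -4   -4    2    2    3    6   -4    3   -3   -4   -3   -3   -2    1    2    0    4   -3   -5   -9    5]]
```

Run:
```python
from h import *
import cv2
np.set_printoptions(precision=4,suppress=True)
for n in("top","scene"):
    c=cloud(n,np.load(n+"0.npy"))
    im=cv2.imread(f"pics/{n}0.png").astype(int)
    def sel(cx,cy,r,z0,z1):
        m=(np.hypot(c[...,0]-cx,c[...,1]-cy)<r)&(c[...,2]>z0)&(c[...,2]<z1)
        m=cv2.morphologyEx(m.astype(np.uint8),cv2.MORPH_CLOSE,np.ones((3,3),np.uint8))
        k,l,s,_=cv2.connectedComponentsWithStats(m,connectivity=8)
        if k<2: return None
        i=1+np.argmax(s[1:,4]);return (l==i)
    def rep(name,m,zn):
        v,u=np.nonzero(m)
        P=np.array([atz(n,a,b,zn)[:2] for a,b in zip(u,v)])
        z=np.median(c[m][:,2])
        mu=P.mean(0);w,V=np.linalg.eigh(np.cov(P.T));d=V[:,1]
        r=cv2.minAreaRect((P*1000).astype(np.float32))
        print(n,name,"n",len(P),"z",round(z,4),"mean",mu,"axis",d,np.degrees(np.arctan2(d[1],d[0])).round(2),"rect",np.array(r[0]).round(1),np.array(r[1]).round(1),round(r[2],2),"sd",np.sqrt(w))
    rep("box",sel(.438,-.332,.1,.026,.055),.035)
    rep("brk plate+rib",sel(.463,-.10,.1,.046,.07) if 0 else sel(*atz("top",335,205,.05)[:2],.05,.044,.075),.057)
    rep("housing",sel(.46,.2,.06,.045,.08),.058)
    rep("small",sel(*atz("top",365,180,.088)[:2],.05,.05,.2),.088)
    rep("big",sel(*atz("top",187,187,.155)[:2],.06,.1,.2),.155)
```

```text
top box n 845 z 0.0342 mean [ 0.4381 -0.3321] axis [-0.9959  0.09  ] 174.84 rect [ 438.1 -331.9] [ 64.1 166.7] 85.02 sd [0.0184 0.0481]
top brk plate+rib n 85 z 0.0565 mean [ 0.4645 -0.1267] axis [0.4032 0.9151] 66.22 rect [ 461.2 -134.2] [51.2 58. ] 64.38 sd [0.0123 0.0161]
top housing n 328 z 0.0581 mean [0.4609 0.2023] axis [0.162  0.9868] 80.68 rect [458.5 188.8] [95.9 59.4] 80.75 sd [0.0169 0.0211]
top small n 132 z 0.0816 mean [ 0.5406 -0.2254] axis [-0.5326  0.8464] 122.18 rect [ 541.9 -224.8] [41.3 41.4] 88.85 sd [0.0111 0.0113]
top big n 454 z 0.1433 mean [0.5187 0.3803] axis [-0.0628  0.998 ] 93.6 rect [519.6 385.8] [108.7  62.6] 88.86 sd [0.0152 0.0293]
scene box n 1040 z 0.0357 mean [ 0.4456 -0.3384] axis [-0.9962  0.0872] 174.99 rect [ 440.6 -337.9] [ 69.2 175.5] 85.07 sd [0.0195 0.049 ]
scene brk plate+rib n 147 z 0.0538 mean [ 0.471 -0.132] axis [0.0085 1.    ] 89.51 rect [ 464.4 -127.8] [62.4 67.9] 36.06 sd [0.0149 0.0184]
scene housing n 198 z 0.059 mean [0.4664 0.1966] axis [-0.0189  0.9998] 91.08 rect [466.7 196.3] [84.9 68.7] 80.86 sd [0.0188 0.0237]
scene small n 231 z 0.071 mean [ 0.5557 -0.2522] axis [-0.4106  0.9118] 114.24 rect [ 554.5 -249.8] [39.6 75.1] 24.7 sd [0.0107 0.0206]
scene big n 376 z 0.1469 mean [0.5292 0.3655] axis [-0.2443  0.9697] 104.14 rect [521.8 382.9] [ 60.1 290. ] 16.1 sd [0.0142 0.0817]
```

Run:
```python
import cv2,numpy as np
s=cv2.imread("pics/scene0.png")
g=lambda a:(255*(a/255.)**2.5).astype(np.uint8)
cv2.imwrite("pics/s3.png",g(cv2.resize(s[230:285,238:308],None,fx=11,fy=10.5,interpolation=cv2.INTER_CUBIC)))
cv2.imwrite("pics/s4.png",g(cv2.resize(s[200:250,290:350],None,fx=12,fy=12,interpolation=cv2.INTER_CUBIC)))
cv2.imwrite("pics/s5.png",cv2.resize(s[155:208,308:366],None,fx=11,fy=11,interpolation=cv2.INTER_CUBIC))
```

```text
(no output)
```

View pics/s3.png

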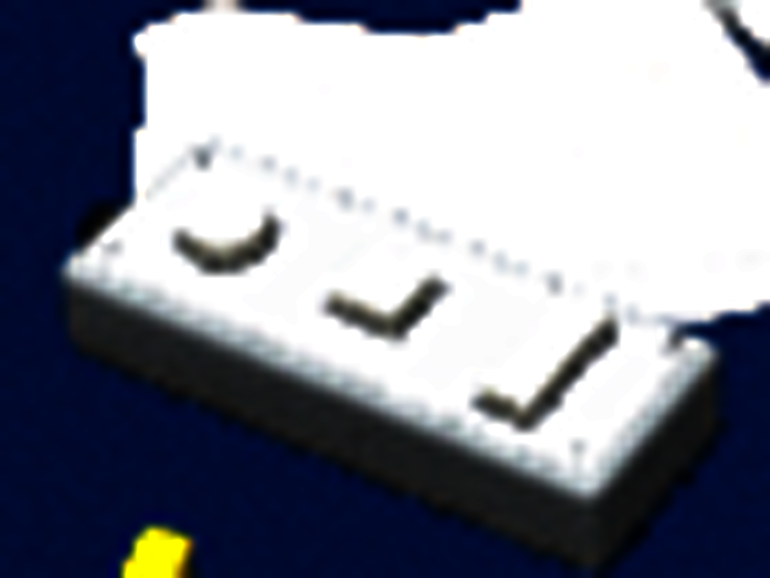

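View pics/s4.png

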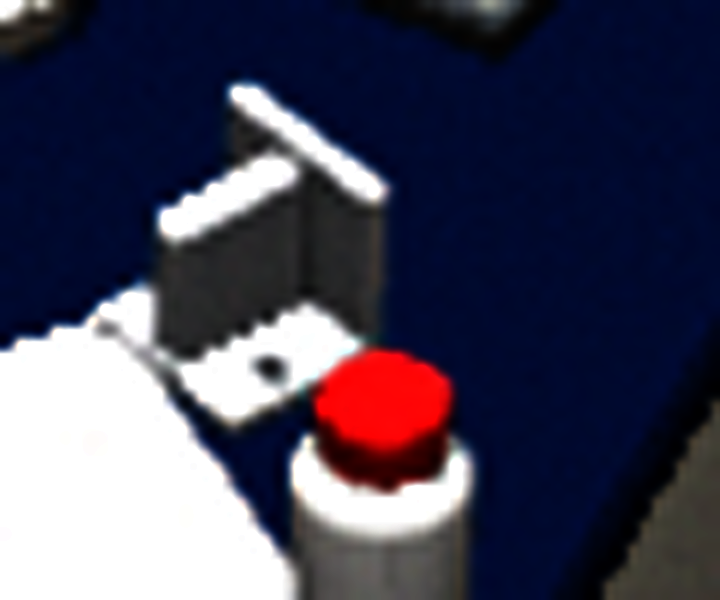

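View pics/s5.png

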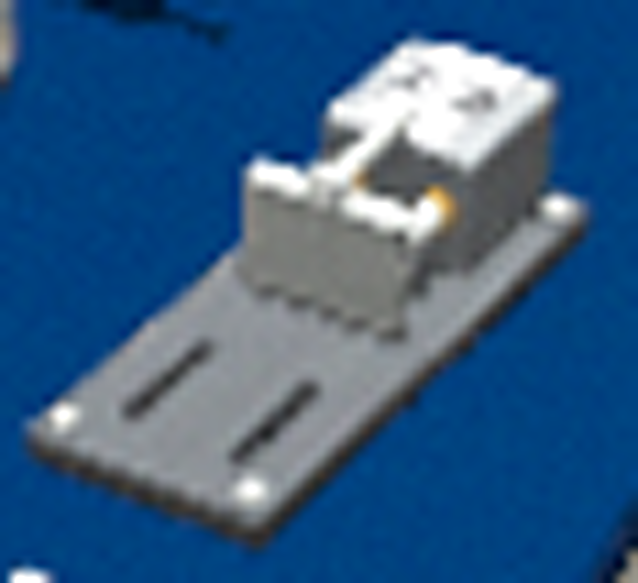

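```bash
cat > m.py <<'E'
from h import *
np.set_printoptions(precision=4,suppress=True)
def un(x,y,fx,fy,u0,v0): return (x+.5)/fx-.5+u0,(y+.5)/fy-.5+v0
print("BOX scene z=.034")
s=[atz("scene",*un(x,y,11,10.5,238,230),.034)[:2] for x,y in [(68,272),(595,498),(715,348),(205,147)]]
print(np.array(s),np.mean(s,0))
t=[atz("top",*un(x,y,6.5,6.5,320,165),.034)[:2] for x,y in [(533,443),(553,142),(437,132),(418,428)]]
print("top",np.array(t),np.mean(t,0))
print("keys scene round,bar top");
# round key: near rim bottom of top ~ y 245; centre (222,225)
for p in [(225,225),(385,290),(548,355)]: print(atz("scene",*un(*p,11,10.5,238,230),.045))
print("JIG scene bed z .012: front-left, front-right, back-right")
for p in [(28,435),(265,530),(588,205)]: print(atz("scene",*un(*p,11,11,308,155),.012))
print("housing top z.058: "); h=[atz("scene",*un(*p,11,11,308,155),.058)[:2] for p in [(328,110),(470,165),(557,85),(412,38)]];print(np.array(h),np.mean(h,0))
print("pad top z .060: face corners L,R");
for p in [(247,170),(415,233)]: print(atz("scene",*un(*p,11,11,308,155),.060))
print("BRK scene z=.06 plate ends, z=.054 rib end (L,R corners)")
for p,z in [((238,92),.06),((380,190),.06),((165,228),.054),((180,240),.054),((235,425),.008)]: print(atz("scene",*un(*p,12,12,290,200),z))
E
python3 m.py
python3 - <<'E'
import cv2
t=cv2.imread("pics/top0.png")
cv2.imwrite("pics/t3.png",cv2.resize(t[188:222,322:352],None,fx=20,fy=17,interpolation=cv2.INTER_CUBIC))
cv2.imwrite("pics/t4.png",cv2.resize(t[188:230,228:302],None,fx=10,fy=10,interpolation=cv2.INTER_CUBIC))
E
```

```text
BOX scene z=.034
[[ 0.3608 -0.3572]
 [ 0.5227 -0.3719]
 [ 0.5262 -0.312 ]
 [ 0.367  -0.2997]] [ 0.4442 -0.3352]
top [[ 0.3535 -0.3555]
 [ 0.5176 -0.3711]
 [ 0.5244 -0.3078]
 [ 0.3629 -0.2931]] [ 0.4396 -0.3319]
keys scene round,bar top
[ 0.395  -0.3337  0.045 ]
[ 0.445  -0.3377  0.045 ]
[ 0.494  -0.3414  0.045 ]
JIG scene bed z .012: front-left, front-right, back-right
[0.3923 0.0229 0.012 ]
[0.4824 0.0082 0.012 ]
[0.5129 0.2336 0.012 ]
housing top z.058: 
[[0.4317 0.1831]
 [0.4886 0.1706]
 [0.4979 0.2329]
 [0.4404 0.2413]] [0.4646 0.207 ]
pad top z .060: face corners L,R
[0.4225 0.1324 0.06  ]
[0.4878 0.1202 0.06  ]
BRK scene z=.06 plate ends, z=.054 rib end (L,R corners)
[ 0.4493 -0.1038  0.06  ]
[ 0.501 -0.126  0.06 ]
[ 0.4535 -0.1574  0.054 ]
[ 0.4591 -0.1602  0.054 ]
[ 0.4809 -0.1729  0.008 ]
```

View pics/t3.png

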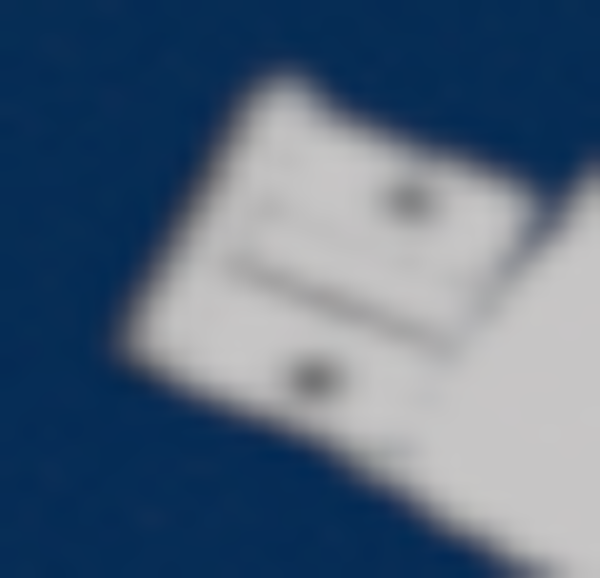

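View pics/t4.png

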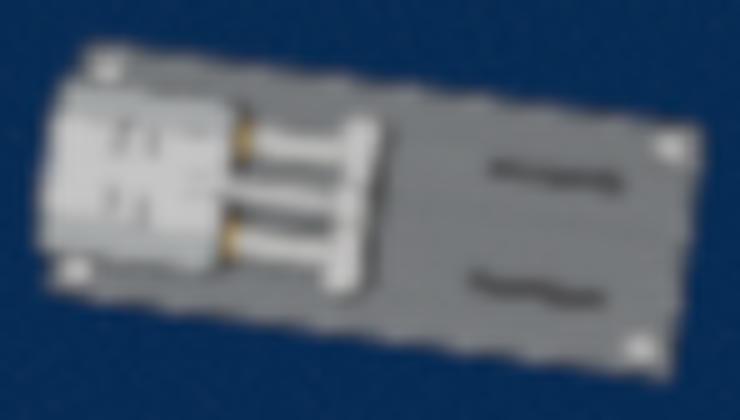

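```bash
cat > p.py <<'E'
from bench import get_state
import numpy as np,sys
from scipy.spatial.transform import Rotation as R
np.set_printoptions(precision=3,suppress=True)
# usage: p.py x y z yaw_of_tool_z(deg)
def plan(x,y,z,yaw):
    s=get_state();r=R.from_rotvec(s["tool_rot"])
    M=r.as_matrix();print("t",s["time"],"pos",s["position"],"F",s["ft_force"],"grip",s["grip_width"]*8.7,"q",s["joint_positions"])
    print("tool x",M[:,0],"y",M[:,1],"z",M[:,2],"yaw z",np.degrees(np.arctan2(M[1,2],M[0,2])).round(2))
    a=np.radians(yaw);zz=np.array([np.cos(a),np.sin(a),0]);xx=np.array([0,0,-1.]);T=np.stack([xx,np.cross(zz,xx),zz],1)
    print("turn deg",(np.degrees((r.inv()*R.from_matrix(T)).as_rotvec())),"shift after turn cm",100*T.T@(np.array([x,y,z])-s["position"]),"shift now cm",100*M.T@(np.array([x,y,z])-s["position"]))
plan(*map(float,sys.argv[1:5]))
E
python3 p.py .392 -.3296 .12 85; python3 p.py .392 -.3296 .12 -95
```

```text
t 0.1 pos [ 0.266 -0.592  0.241] F [ 0.01  -0.303 -0.411] grip 8.69728033375075 q [ 1.162  0.322 -0.07   1.452  0.023  1.371 -0.057]
tool x [-0.001  0.001 -1.   ] y [ 0.912  0.41  -0.   ] z [ 0.41  -0.912 -0.002] yaw z -65.77
turn deg [-150.771   -0.039   -0.124] shift after turn cm [ 12.06  -10.213  27.27 ] shift now cm [ 12.089  22.229 -18.791]
t 0.1 pos [ 0.266 -0.592  0.241] F [ 0.01  -0.303 -0.411] grip 8.69728033375075 q [ 1.162  0.322 -0.07   1.452  0.023  1.371 -0.057]
tool x [-0.001  0.001 -1.   ] y [ 0.912  0.41  -0.   ] z [ 0.41  -0.912 -0.002] yaw z -65.77
turn deg [29.229 -0.092  0.029] shift after turn cm [ 12.06   10.213 -27.27 ] shift now cm [ 12.089  22.229 -18.791]
```

jog_arm([
  [9.74,0,0,0,0,0,0],
  [9.74,0,0,0,0,0,0],
  [9.75,0,0,0,0,0,0],
  [0,0,0,0,2.0,-5.0,0],
  [0,0,0,0,2.0,-5.0,0],
  [0,0,0,0,2.0,-5.0,0],
  [0,0,0,0,2.0,-5.0,0],
  [0,0,0,3.0,2.0,-5.0,0],
  [0,0,0,3.0,0.2,-2.3,0],
  [0,0,0,2.0,0,0,0],
], squeeze=30)

```text
time: 1.35
position: [0.3924, -0.3266, 0.1599]
tool_rot: [1.27, 1.171, -1.27]
ft_force: [-0.1, -0.8, 0.0]
grip_width: 0.016
```

```bash
python3 p.py .392 -.3296 .075 -95
```

```text
t 1.35 pos [ 0.392 -0.327  0.16 ] F [-0.072 -0.849  0.041] grip 0.14086953426748625 q [ 0.831  0.095 -0.199  1.89   0.02   1.161 -1.028]
tool x [-0.002  0.002 -1.   ] y [ 0.997 -0.083 -0.002] z [-0.083 -0.997 -0.002] yaw z -94.75
turn deg [ 0.254 -0.09   0.098] shift after turn cm [ 8.49  -0.017  0.304] shift now cm [ 8.489 -0.003  0.317]
```

jog_arm([
  [0,0,0,3.5,0,0.2,0],
  [0,0,0,3.5,0,0,0],
  [0,0,0,1.0,0,0,0],
  [0,0,0,0,0,0,0],
  [0,0,0,0,0,0,0],
])

```text
time: 1.98
position: [0.3929, -0.3324, 0.083]
tool_rot: [1.273, 1.164, -1.273]
ft_force: [-0.0, -0.1, -0.2]
grip_width: 0.0
```

```bash
python3 p.py .392 -.3296 .075 -95
python3 - <<'E'
from bench import *
import cv2,numpy as np
for n in ["scene","top"]:
    im,d=get_image(n); cv2.imwrite(f"pics/{n}1.png",im[:,:,::-1]); np.save(f"{n}1.npy",d)
    a=im[:,:,::-1]
    c=a[215:285,235:315] if n=="scene" else a[170:250,350:430]
    cv2.imwrite(f"pics/{n}1c.png",cv2.resize((255*(c/255.)**(2.5 if n=="scene" else 1)).astype(np.uint8),None,fx=7,fy=7,interpolation=cv2.INTER_CUBIC))
E
```

```text
t 1.975 pos [ 0.393 -0.332  0.083] F [-0.022 -0.066 -0.202] grip 0.0030390561029576095 q [ 0.83   0.183 -0.194  1.961  0.042  0.999 -1.042]
tool x [ 0.002 -0.002 -1.   ] y [ 0.996 -0.087  0.002] z [-0.087 -0.996  0.002] yaw z -95.01
turn deg [-0.007  0.087 -0.118] shift after turn cm [ 0.802 -0.11  -0.276] shift now cm [ 0.802 -0.111 -0.277]
```

View pics/scene1c.png

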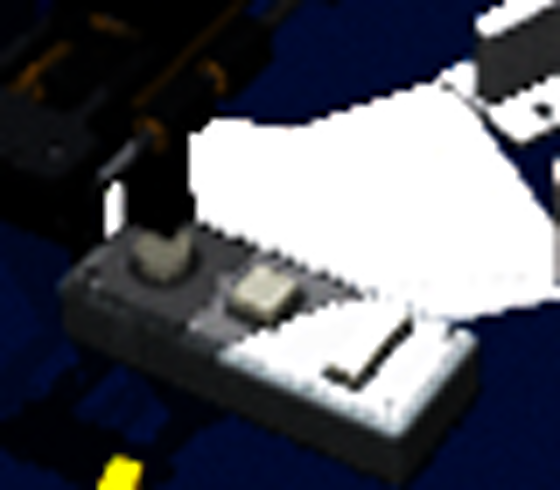

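View pics/top1c.png

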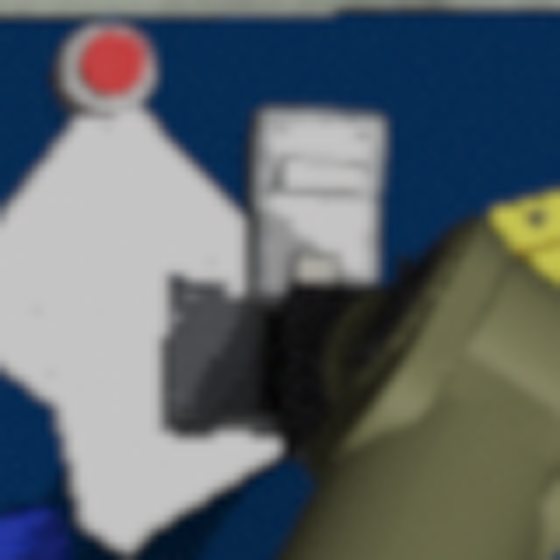

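```bash
python3 - <<'E'
from h import *
f=lambda p:((p[0]-235)*7,(p[1]-215)*7)
for dy in(-.0095,.0095):
  for dz in(-.015,.015):
    y=np.array([.996,-.087]);z=np.array([-.087,-.996])
    q=np.array([.393,-.3324])+y*dy+z*dz
    print(dy,dz,f(proj("scene",[*q,.064])))
for w in [(.392,-.3296),(.395,-.334),(.389,-.3275)]: print("key",f(proj("scene",[*w,.045])))
E
python3 - <<'E'
import cv2,numpy as np
a=cv2.imread("pics/scene1.png")[238:268,245:285]
cv2.imwrite("pics/s1e.png",cv2.resize((255*(a/255.)**.7).astype(np.uint8),None,fx=18,fy=18,interpolation=cv2.INTER_CUBIC))
E
```

```text
-0.0095 -0.015 (np.float64(157.64213981974433), np.float64(184.6170513168412))
-0.0095 0.015 (np.float64(113.04182517819672), np.float64(228.78519503790866))
0.0095 -0.015 (np.float64(195.45079543581596), np.float64(200.50329124302067))
0.0095 0.015 (np.float64(151.29202051446805), np.float64(245.28399788097363))
key (np.float64(159.8894854850745), np.float64(243.32820481306925))
key (np.float64(160.55471264435852), np.float64(252.34441217710048))
key (np.float64(156.29129550215828), np.float64(237.92573068978865))
```

View pics/s1e.png

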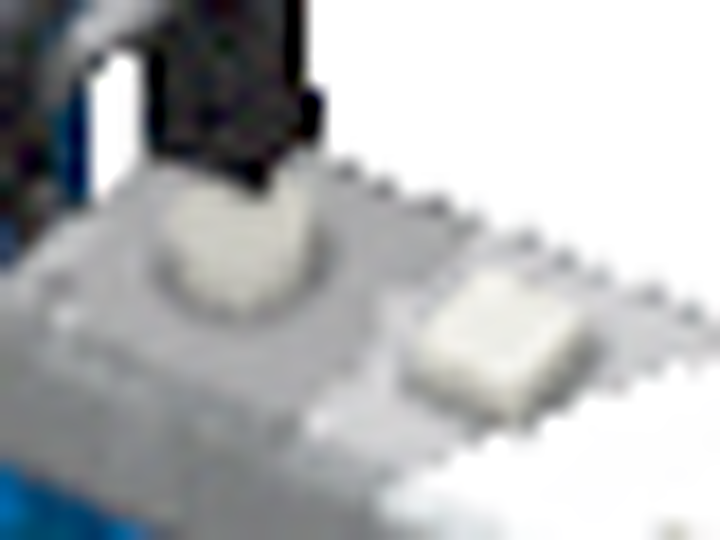

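jog_arm([
  [0,0,0,1.2,0,0,0],
  [0,0,0,0.6,0,0,0],
  [0,0,0,0.3,0,0,0],
  [0,0,0,0.1,0,0,0],
  [0,0,0,0,0,0,0],
])

```text
time: 2.7
position: [0.3916, -0.3315, 0.0597]
tool_rot: [1.273, 1.167, -1.274]
ft_force: [-2.3, 1.0, 4.0]
grip_width: 0.006
```

jog_arm([
  [0,0,0,0.1,0,0,0],
  [0,0,0,0,0,0,0],
  [0,0,0,0,0,0,0],
])

```text
time: 3.08
position: [0.3917, -0.3316, 0.0594]
tool_rot: [1.273, 1.167, -1.274]
ft_force: [-3.5, 4.1, 9.4]
grip_width: 0.006
```

jog_arm([
  [0,0,0,-2.0,0,0,0],
  [0,0,0,-2.0,0,0,0],
  [0,0,0,0,5.0,0,0],
  [0,0,0,0,5.0,0,0],
  [0,0,0,1.0,0,0,0],
  [0,0,0,0,0,0,0],
  [0,0,0,0,0,0,0],
])

```text
time: 3.95
position: [0.4902, -0.3409, 0.0883]
tool_rot: [1.274, 1.167, -1.275]
ft_force: [-0.1, -0.4, -0.4]
grip_width: 0.005
```

```bash
python3 p.py .4917 -.3400 .0594 -95
python3 - <<'E'
from bench import *
import cv2,numpy as np
n="scene"
im,d=get_image(n); cv2.imwrite(f"pics/{n}2.png",im[:,:,::-1])
a=im[225:285,240:320,::-1]
cv2.imwrite(f"pics/{n}2c.png",cv2.resize((255*(a/255.)**1).astype(np.uint8),None,fx=9,fy=9,interpolation=cv2.INTER_CUBIC))
E
```

```text
t 3.95 pos [ 0.49  -0.341  0.088] F [-0.107 -0.376 -0.418] grip 0.04571076981417151 q [ 0.747  0.34  -0.219  1.753  0.084  1.059 -1.16 ]
tool x [-0.001 -0.    -1.   ] y [ 0.996 -0.089 -0.001] z [-0.089 -0.996  0.   ] yaw z -95.08
turn deg [-0.078  0.013  0.059] shift after turn cm [ 2.888  0.139 -0.1  ] shift now cm [ 2.887  0.142 -0.101]
```

View pics/scene2c.png

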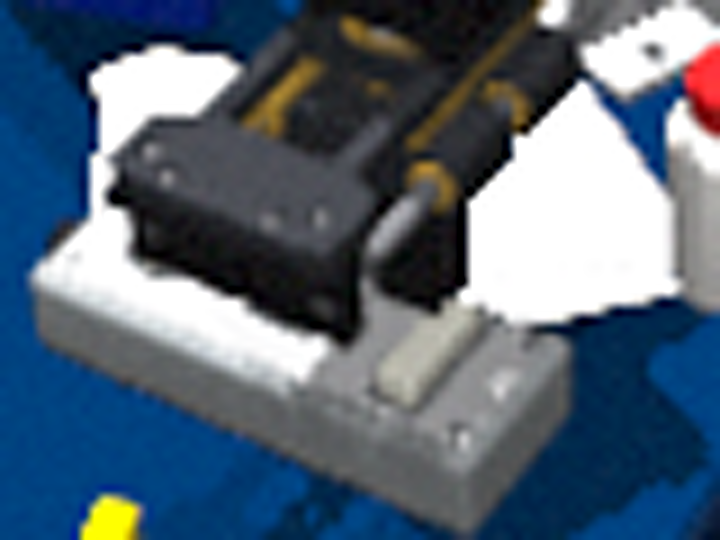

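jog_arm([
  [0,0,0,1.2,0.1,0,0],
  [0,0,0,1.0,0,0,0],
  [0,0,0,0.5,0,0,0],
  [0,0,0,0.2,0,0,0],
  [0,0,0,0,0,0,0],
])

```text
time: 4.62
position: [0.4919, -0.3404, 0.0597]
tool_rot: [1.273, 1.168, -1.274]
ft_force: [-2.7, 1.2, 4.6]
grip_width: 0.004
```

jog_arm([
  [0,0,0,0.1,0,0,0],
  [0,0,0,0,0,0,0],
  [0,0,0,0,0,0,0],
])

```text
time: 5.0
position: [0.4921, -0.3405, 0.0594]
tool_rot: [1.273, 1.167, -1.274]
ft_force: [-4.3, 1.9, 8.4]
grip_width: 0.004
```

jog_arm([
  [0,0,0,-5.0,0,0,0],
  [0,0,0,-6.0,0,0,0],
  [-10,0,0,0,0,0,0],
  [-10,0,0,0,0,0,0],
  [-10,0,0,0,0,0,4],
  [-10,0,0,0,0,0,4],
  [-10,0,0,0,0,0,6],
  [-10,0,0,0,0,0,6],
  [-10,0,0,0,0,0,6],
  [0,0,0,0,0,0,6],
])

```text
time: 6.25
position: [0.4929, -0.3406, 0.1684]
tool_rot: [0.344, 1.542, -0.344]
ft_force: [-0.5, 0.2, -0.7]
grip_width: 0.6
```

```bash
python3 p.py .4615 -.140 .13 -25
```

```text
t 6.25 pos [ 0.493 -0.341  0.168] F [-0.525  0.15  -0.692] grip 5.222237494891194 q [ 0.878  0.282 -0.375  1.667  0.109  1.212  0.04 ]
tool x [ 0.001 -0.    -1.   ] y [0.424 0.906 0.   ] z [ 0.906 -0.424  0.001] yaw z -25.11
turn deg [-0.109  0.047 -0.014] shift after turn cm [  3.838  16.856 -11.323] shift now cm [  3.832  16.833 -11.358]
```

jog_arm([
  [0,0,0,0,4.2,-2.8,5],
  [0,0,0,0,4.2,-2.8,5],
  [0,0,0,0,4.2,-2.8,5],
  [0,0,0,0,4.2,-2.8,5],
  [0,0,0,2.5,0,0,5],
  [0,0,0,1.0,0,0,5],
  [0,0,0,0,0,0,5],
  [0,0,0,0,0,0,5],
])

```text
time: 7.25
position: [0.4626, -0.1417, 0.1341]
tool_rot: [0.344, 1.542, -0.344]
ft_force: [0.2, 0.5, -0.4]
grip_width: 0.576
```

```bash
python3 p.py .4615 -.140 .042 -25
python3 - <<'E'
from bench import *
import cv2,numpy as np
for n in["scene","top"]:
    im,d=get_image(n); cv2.imwrite(f"pics/{n}3.png",im[:,:,::-1])
    a=im[:,:,::-1]
    c=a[190:250,280:350] if n=="scene" else a[165:235,310:390]
    cv2.imwrite(f"pics/{n}3c.png",cv2.resize((255*(c/255.)**1).astype(np.uint8),None,fx=9 if n=="scene" else 8,fy=9 if n=="scene" else 8,interpolation=cv2.INTER_CUBIC))
E
```

```text
t 7.25 pos [ 0.463 -0.142  0.134] F [ 0.19   0.522 -0.366] grip 5.008164740789547 q [ 0.736  0.079 -0.509  1.971  0.043  1.101 -0.23 ]
tool x [ 0.001 -0.    -1.   ] y [0.424 0.905 0.   ] z [ 0.905 -0.424  0.001] yaw z -25.12
turn deg [-0.116  0.05  -0.017] shift after turn cm [ 9.207  0.105 -0.169] shift now cm [ 9.207  0.101 -0.177]
```

View pics/scene3c.png

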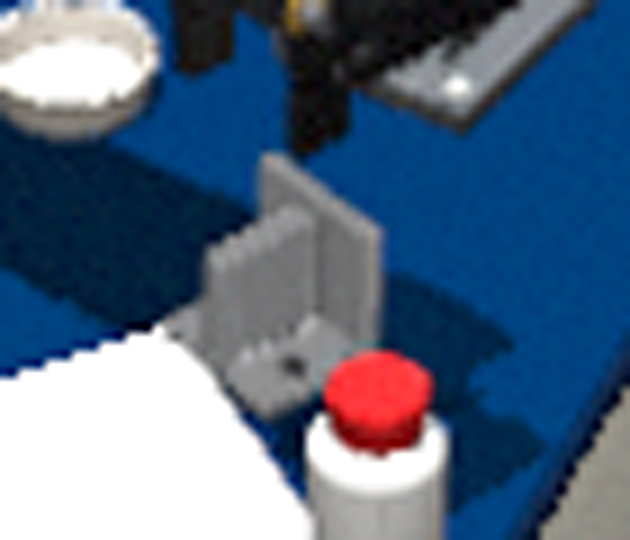

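View pics/top3c.png

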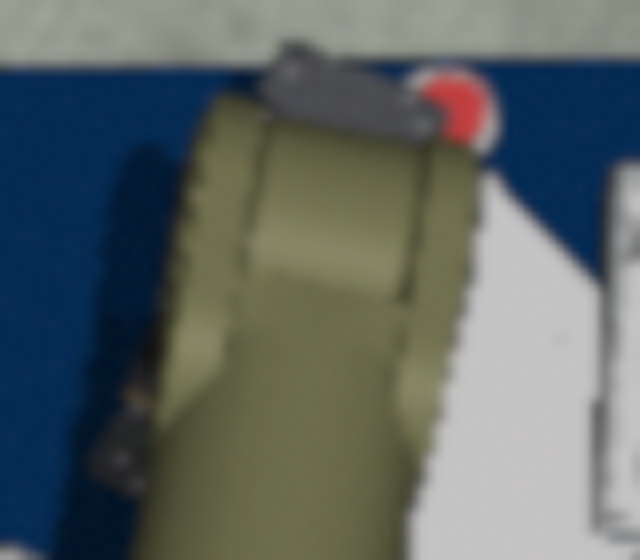

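Run:
```python
from h import *
f=lambda p:np.round(((p[0]-280+.5)*9,(p[1]-190+.5)*9))
print("TCP tip .115",f(proj("scene",[.4626,-.1417,.115])),"at .054",f(proj("scene",[.4626,-.1417,.054])))
zt=np.array([.905,-.424])
for s in(-.025,-.04,.025,.04):
  q=np.array([.4626,-.1417])+zt*s
  print(s,[f(proj("scene",[*(q+e*np.array([.424,.905])),.115])) for e in(-.0095,.0095)])
for z in (.185,.2,.23): print(z,atz("top",440/8+310,110/8+165,z),atz("top",262/8+310,70/8+165,z))
print(atz("top",455/8+310,110/8+165,.088))
```

```text
TCP tip .115 [256. 104.] at .054 [257. 243.]
-0.025 [array([189.,  81.]), array([232.,  60.])]
-0.04 [array([162.,  61.]), array([205.,  40.])]
0.025 [array([282., 149.]), array([325., 127.])]
0.04 [array([311., 170.]), array([354., 148.])]
0.185 [ 0.53348996 -0.21410942  0.185     ] [ 0.55105502 -0.14299314  0.185     ]
0.2 [ 0.53206521 -0.21245531  0.2       ] [ 0.54944176 -0.14210225  0.2       ]
0.23 [ 0.52921572 -0.20914708  0.23      ] [ 0.54621526 -0.14032047  0.23      ]
[ 0.54257385 -0.23124595  0.088     ]
```

jog_arm([
  [0,0,0,3.0,0.4,0,5],
  [0,0,0,3.0,0,0,5],
  [0,0,0,1.5,0,0,5],
  [0,0,0,0.7,0,0,5],
  [0,0,0,0,0,0,5],
  [0,0,0,0,0,0,5],
])

```text
time: 8.1
position: [0.4646, -0.1376, 0.0525]
tool_rot: [0.342, 1.542, -0.343]
ft_force: [0.9, 0.1, 0.1]
grip_width: 0.577
```

```bash
python3 p.py .4615 -.140 .044 -25
python3 - <<'E'
from bench import *
import cv2,numpy as np
for n in["scene"]:
    im,d=get_image(n); cv2.imwrite(f"pics/{n}4.png",im[:,:,::-1])
    a=im[:,:,::-1]
    c=a[190:250,280:350]
    cv2.imwrite(f"pics/{n}4c.png",cv2.resize((255*(c/255.)**.7).astype(np.uint8),None,fx=9,fy=9,interpolation=cv2.INTER_CUBIC))
E
```

```text
t 8.1 pos [ 0.465 -0.138  0.053] F [0.867 0.133 0.124] grip 5.018348765733053 q [ 0.708  0.193 -0.508  2.043  0.117  0.931 -0.299]
tool x [ 0.002 -0.001 -1.   ] y [ 0.423  0.906 -0.   ] z [ 0.906 -0.423  0.002] yaw z -25.01
turn deg [-0.013  0.105  0.001] shift after turn cm [ 0.85  -0.346 -0.179] shift now cm [ 0.85  -0.346 -0.181]
```

View pics/scene4c.png

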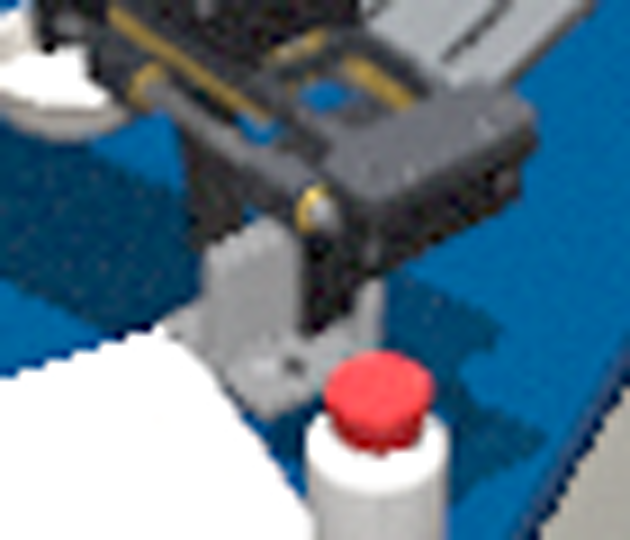

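jog_arm([
  [0,0,0,0.6,0,-0.1,5],
  [0,0,0,0.3,0,0,5],
  [0,0,0,0,0,0,2.5],
  [0,0,0,0,0,0,1.6],
  [0,0,0,0,0,0,1.0],
  [0,0,0,0,0,0,0],
  [0,0,0,0,0,0,0],
  [0,0,0,0,0,0,0],
], squeeze=35)

```text
time: 9.15
position: [0.4625, -0.1368, 0.0426]
tool_rot: [0.342, 1.544, -0.342]
ft_force: [-2.4, 1.0, 1.4]
grip_width: 0.135
```

jog_arm([
  [0,0,0,-2.0,0,0,0],
  [0,0,0,-4.0,0,0,0],
  [-8.1,0,0,0,0,0,0],
  [-8.1,0,0,0,0,0,0],
  [0,0,0,0,0,0,0],
])

```text
time: 9.78
position: [0.4624, -0.1369, 0.1021]
tool_rot: [0.122, 1.568, -0.122]
ft_force: [0.8, 0.2, -2.1]
grip_width: 0.138
```

```bash
python3 p.py .4436 .0739 .085 -8.8
```

```text
t 9.775 pos [ 0.462 -0.137  0.102] F [ 0.788  0.216 -2.082] grip 1.1989530360541238 q [ 0.745  0.119 -0.537  2.004  0.071  1.037  0.02 ]
tool x [-0.001  0.    -1.   ] y [0.155 0.988 0.   ] z [ 0.988 -0.155 -0.001] yaw z -8.9
turn deg [-0.099 -0.037 -0.005] shift after turn cm [ 1.709 20.539 -5.087] shift now cm [ 1.714 20.53  -5.121]
```

jog_arm([
  [0,0,0,0,5.0,-1.3,0],
  [0,0,0,0,5.0,-1.3,0],
  [0,0,0,0,5.0,-1.3,0],
  [0,0,0,0,5.0,-1.2,0],
  [0,0,0,1.5,0.5,0,0],
  [0,0,0,0,0,0,0],
  [0,0,0,0,0,0,0],
])

```text
time: 10.65
position: [0.4438, 0.0721, 0.0873]
tool_rot: [0.123, 1.568, -0.123]
ft_force: [0.0, -0.7, -3.6]
grip_width: 0.134
```

```bash
python3 p.py .4436 .0739 .055 -8.8
python3 - <<'E'
from bench import *
import cv2,numpy as np
for n in["scene","top"]:
    im,d=get_image(n); cv2.imwrite(f"pics/{n}5.png",im[:,:,::-1])
    a=im[:,:,::-1]
    c=a[145:215,295:375] if n=="scene" else a[175:240,225:325]
    f=8 if n=="scene" else 7
    cv2.imwrite(f"pics/{n}5c.png",cv2.resize((255*(c/255.)**.8).astype(np.uint8),None,fx=f,fy=f,interpolation=cv2.INTER_CUBIC))
E
```

```text
t 10.65 pos [0.444 0.072 0.087] F [ 0.025 -0.711 -3.645] grip 1.1697221854003383 q [ 0.504  0.082 -0.74   2.084  0.066  0.999 -0.427]
tool x [-0.001 -0.    -1.   ] y [ 0.156  0.988 -0.   ] z [ 0.988 -0.156 -0.001] yaw z -8.97
turn deg [-0.173 -0.04   0.022] shift after turn cm [ 3.231  0.171 -0.052] shift now cm [ 3.231  0.172 -0.05 ]
```

View pics/scene5c.png

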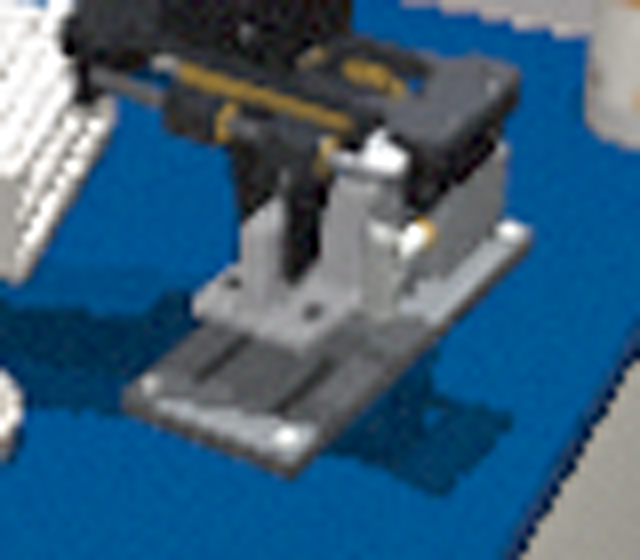

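View pics/top5c.png

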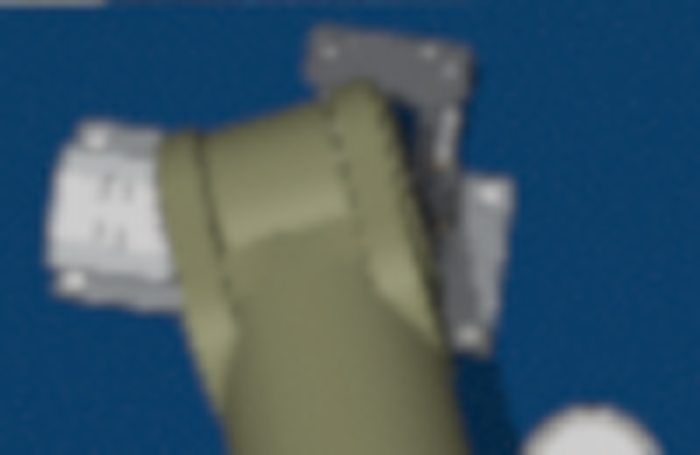

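Run:
```python
from h import *
g=lambda x,y,z:atz("scene",(x+.5)/8-.5+295,(y+.5)/8-.5+145,z)[:2]
L,R=g(193,300,.0525),g(303,350,.0525); 
l,r=g(122,400,.012),g(293,465,.012)
print(L,R,R-L,l,r,r-l)
n=np.array([.988,-.154]); 
print("lateral foot",(L+R)/2@n,"bed",(l+r)/2@n, "tcp",np.array([.444,.072])@n,"jig est",np.array([.4347,.0166])@n)
print("foot yaw",np.degrees(np.arctan2(*(R-L)[::-1])),"bed",np.degrees(np.arctan2(*(r-l)[::-1])))
```

```text
[0.41272535 0.05173469] [0.47221359 0.03661519] [ 0.05948823 -0.0151195 ] [0.39259012 0.01986236] [0.48092176 0.0077664 ] [ 0.08833165 -0.01209596]
lateral foot 0.4303568928862407 bed 0.42938745466405037 tcp 0.427584 jig est 0.42692719999999995
foot yaw -14.26032609933736 bed -7.797469601488962
```

jog_arm([
  [0,0,0,1.5,0,0,0],
  [0,0,0,0.8,0,0,0],
  [0,0,0,0.4,0,0,0],
  [0,0,0,0,0,0,0],
  [0,0,0,0,0,0,0],
])

```text
time: 11.38
position: [0.4441, 0.0736, 0.0607]
tool_rot: [0.121, 1.567, -0.121]
ft_force: [-0.0, -0.4, -1.2]
grip_width: 0.131
```

jog_arm([
  [0,0,0,0.3,0,0,0],
  [0,0,0,0.2,0,0,0],
  [0,0,0,0,0,0,0],
  [0,0,0,0,0,0,0],
])

```text
time: 11.88
position: [0.4438, 0.0735, 0.0555]
tool_rot: [0.121, 1.567, -0.121]
ft_force: [-0.0, 0.7, -2.4]
grip_width: 0.14
```

jog_arm([
  [0,0,0,0.1,0,0,0],
  [0,0,0,0,0,0,0],
  [0,0,0,0,0,0,0],
])

```text
time: 12.25
position: [0.4439, 0.0735, 0.0546]
tool_rot: [0.121, 1.567, -0.121]
ft_force: [-0.9, 0.8, -2.3]
grip_width: 0.136
```

jog_arm([
  [0,0,0,0.1,0,0,0],
  [0,0,0,0,0,0,0],
  [0,0,0,0,0,0,0],
])

```text
time: 12.62
position: [0.444, 0.0735, 0.0545]
tool_rot: [0.12, 1.568, -0.121]
ft_force: [-3.7, -0.3, 8.3]
grip_width: 0.132
```

```bash
python3 p.py .4436 .0739 .055 -8.8
python3 - <<'E'
from bench import *
import cv2,numpy as np
for n in["scene"]:
    im,d=get_image(n); cv2.imwrite(f"pics/{n}6.png",im[:,:,::-1])
    a=im[:,:,::-1]
    c=a[150:210,300:370]
    f=11
    cv2.imwrite(f"pics/{n}6c.png",cv2.resize((255*(c/255.)**.8).astype(np.uint8),None,fx=f,fy=f,interpolation=cv2.INTER_CUBIC)[:,:795])
E
```

```text
t 12.625 pos [0.444 0.073 0.055] F [-3.671 -0.274  8.328] grip 1.149364596642694 q [ 0.484  0.142 -0.737  2.111  0.12   0.929 -0.474]
tool x [-0.    -0.001 -1.   ] y [ 0.153  0.988 -0.001] z [ 0.988 -0.153 -0.   ] yaw z -8.81
turn deg [-0.008 -0.01   0.051] shift after turn cm [-0.047  0.034 -0.041] shift now cm [-0.047  0.034 -0.041]
```

View pics/scene6c.png

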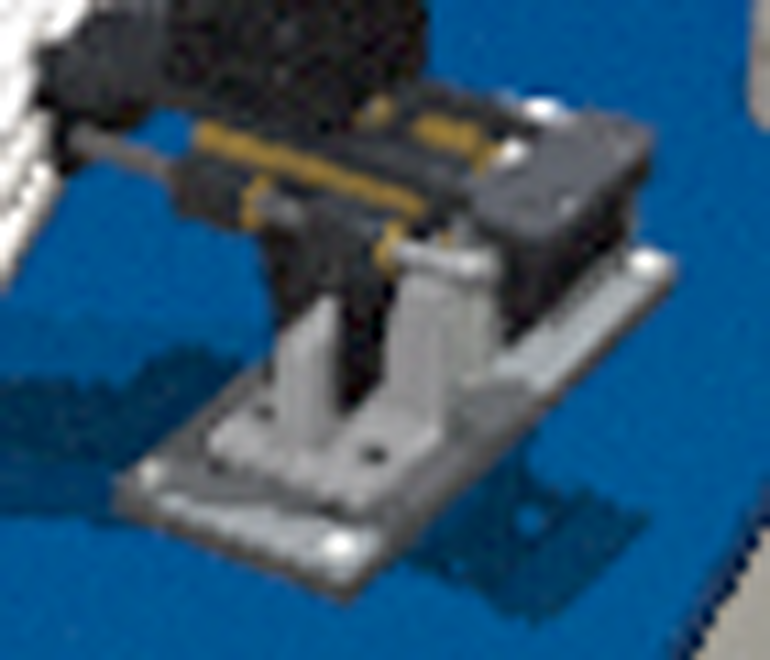

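Run:
```python
from h import *
g=lambda x,y,z:atz("scene",(x+.5)/11-.5+300,(y+.5)/11-.5+150,z)[:2]
L,R=g(212,440,.020),g(358,497,.020); 
l,r=g(118,485,.012),g(345,583,.012); br=g(678,265,.012)
print(L,R,R-L,l,r,r-l,br-r)
n=np.array([.988,-.153]); 
print("lateral foot",(L+R)/2@n,"bed",(l+r)/2@n)
print("foot yaw",np.degrees(np.arctan2(*(R-L)[::-1])),"bed",np.degrees(np.arctan2(*(r-l)[::-1])), np.degrees(np.arctan2(*(br-r)[::-1])))
```

```text
[0.41365893 0.05181982] [0.46957359 0.04267623] [ 0.05591465 -0.00914359] [0.3916673 0.0257233] [0.47972087 0.00811386] [ 0.08805357 -0.01760945] [0.03491342 0.22268258]
lateral foot 0.4290879164740116 bed 0.4278772145266106
foot yaw -9.287237908965235 bed -11.309141330296253 81.08938709579722
```

jog_arm([
  [0,0,0,-0.05,0,0,0],
  [0,0,0,0,0.6,0,0],
  [0,0,0,0,0.6,0,0],
  [0,0,0,0,0.4,0,0],
  [0,0,0,0,0,0,0],
  [0,0,0,0,0,0,0],
])

```text
time: 13.42
position: [0.4472, 0.0894, 0.0546]
tool_rot: [0.12, 1.566, -0.121]
ft_force: [-0.0, -4.3, 5.7]
grip_width: 0.134
```

jog_arm([
  [0,0,0,0,0.3,0,0],
  [0,0,0,0,0.3,0,0],
  [0,0,0,0,0,0,0],
  [0,0,0,0,0,0,0],
])

```text
time: 13.92
position: [0.448, 0.0948, 0.0546]
tool_rot: [0.12, 1.566, -0.121]
ft_force: [-0.6, -4.6, 6.5]
grip_width: 0.139
```

jog_arm([
  [0,0,0,-0.03,0.3,0,0],
  [0,0,0,0,0.3,0,0],
  [0,0,0,0,0,0,0],
  [0,0,0,0,0,0,0],
])

```text
time: 14.42
position: [0.4485, 0.1007, 0.0545]
tool_rot: [0.12, 1.567, -0.122]
ft_force: [0.7, -4.6, 5.2]
grip_width: 0.136
```

jog_arm([
  [0,0,0,0,0.3,0,0],
  [0,0,0,0,0.3,0,0],
  [0,0,0,0,0,0,0],
  [0,0,0,0,0,0,0],
])

```text
time: 14.92
position: [0.4492, 0.1052, 0.0546]
tool_rot: [0.119, 1.568, -0.124]
ft_force: [-0.8, -6.8, 7.3]
grip_width: 0.135
```

jog_arm([
  [0,0,0,-0.02,0.3,0,0],
  [0,0,0,0,0.3,0,0],
  [0,0,0,0,0,0,0],
  [0,0,0,0,0,0,0],
])

```text
time: 15.42
position: [0.45, 0.1103, 0.0546]
tool_rot: [0.119, 1.568, -0.125]
ft_force: [-0.9, -10.8, 7.6]
grip_width: 0.142
```

```bash
python3 p.py .45 .118 .0545 -8.8
python3 - <<'E'
from bench import *
import cv2,numpy as np
for n in["scene","top"]:
    im,d=get_image(n); cv2.imwrite(f"pics/{n}7.png",im[:,:,::-1])
    a=im[:,:,::-1]
    c=a[145:205,305:370] if n=="scene" else a[180:235,220:310]
    f=11 if n=="scene" else 8
    cv2.imwrite(f"pics/{n}7c.png",cv2.resize((255*(c/255.)**.8).astype(np.uint8),None,fx=f,fy=f,interpolation=cv2.INTER_CUBIC)[:,:795])
E
```

```text
t 15.425 pos [0.45  0.11  0.055] F [ -0.949 -10.8     7.63 ] grip 1.2352088594931256 q [ 0.417  0.18  -0.758  2.08   0.158  0.939 -0.582]
tool x [-0.001 -0.004 -1.   ] y [ 0.155  0.988 -0.004] z [ 0.988 -0.155 -0.   ] yaw z -8.89
turn deg [-0.093 -0.012  0.242] shift after turn cm [ 0.009  0.765 -0.121] shift now cm [ 0.006  0.765 -0.122]
```

View pics/scene7c.png

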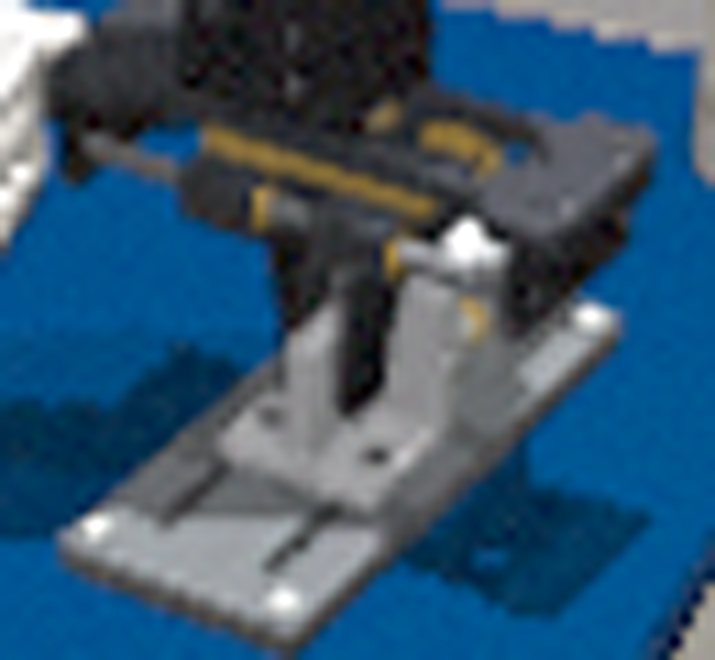

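View pics/top7c.png

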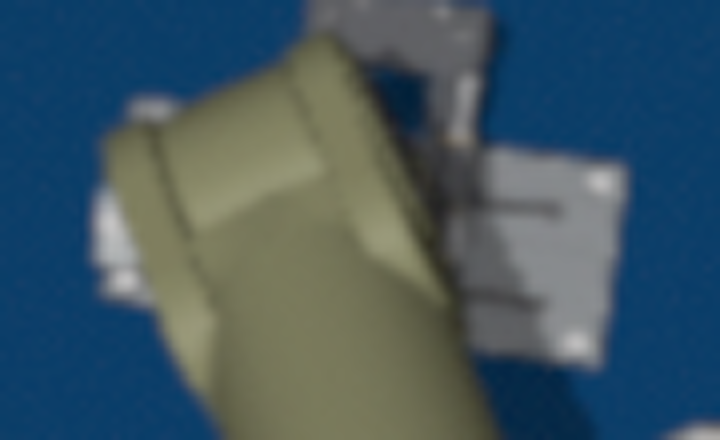

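jog_arm([
  [0,0,0,-0.06,0.2,0,0],
  [0,0,0,0,0,0,0],
  [0,0,0,0,0,0,0],
])

```text
time: 15.9
position: [0.4504, 0.1127, 0.0546]
tool_rot: [0.119, 1.568, -0.124]
ft_force: [0.9, -7.9, 0.4]
grip_width: 0.132
```

Run:
```python
from h import *
g=lambda x,y,z:atz("scene",(x+.5)/11-.5+305,(y+.5)/11-.5+145,z)[:2]
L,R=g(215,440,.020),g(378,507,.020); 
l,r=g(56,535,.012),g(290,635,.012)
n=np.array([.988,-.153]); a=np.array([.153,.988])
print("lateral foot",(L+R)/2@n,"bed",(l+r)/2@n,"foot back - bed front",((L+R)/2-(l+r)/2)@a)
print("foot yaw",np.degrees(np.arctan2(*(R-L)[::-1])),"bed",np.degrees(np.arctan2(*(r-l)[::-1])),R-L,r-l)
```

```text
lateral foot 0.4321299305984626 bed 0.4257254205479886 foot back - bed front 0.06625002744056188
foot yaw -11.396588850659624 bed -11.048307032435064 [ 0.06406419 -0.01291364] [ 0.09071795 -0.01771317]
```

jog_arm([
  [0,0,0,0,0.2,0,0],
  [0,0,0,0,0.15,0,0],
  [0,0,0,0,0,0,0],
  [0,0,0,0,0,0,0],
])

```text
time: 16.4
position: [0.4507, 0.115, 0.0546]
tool_rot: [0.118, 1.568, -0.126]
ft_force: [-0.7, -11.8, 3.0]
grip_width: 0.136
```

```bash
python3 p.py .45 .118 .0545 -8.8
python3 - <<'E'
from bench import *
import cv2,numpy as np
for n in["scene","top"]:
    im,d=get_image(n); cv2.imwrite(f"pics/{n}8.png",im[:,:,::-1]); np.save(f"{n}8.npy",d)
    a=im[:,:,::-1]
    c=a[160:206,308:366] if n=="scene" else a[185:235,225:305]
    f=13 if n=="scene" else 9
    cv2.imwrite(f"pics/{n}8c.png",cv2.resize((255*(c/255.)**.8).astype(np.uint8),None,fx=f,fy=f,interpolation=cv2.INTER_CUBIC))
E
```

```text
t 16.4 pos [0.451 0.115 0.055] F [ -0.713 -11.789   2.961] grip 1.1800298933465954 q [ 0.408  0.185 -0.76   2.075  0.163  0.94  -0.596]
tool x [-0.001 -0.005 -1.   ] y [ 0.155  0.988 -0.005] z [ 0.988 -0.155 -0.   ] yaw z -8.91
turn deg [-0.114 -0.021  0.274] shift after turn cm [ 0.013  0.284 -0.119] shift now cm [ 0.012  0.284 -0.119]
```

View pics/scene8c.png

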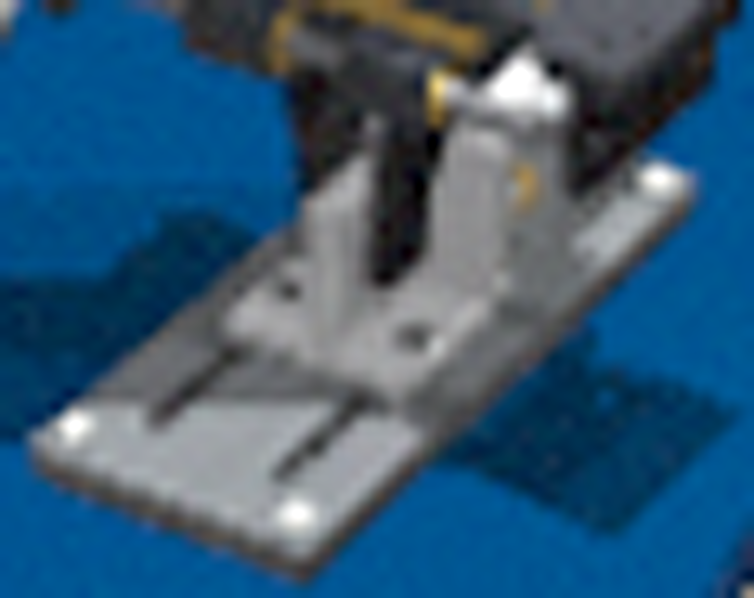

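View pics/top8c.png

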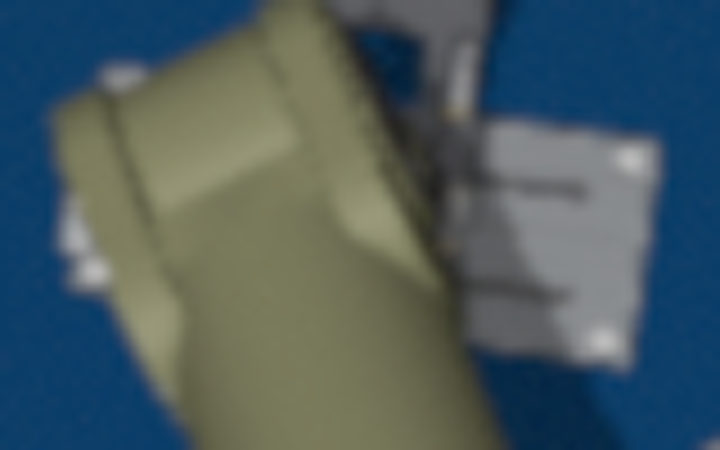

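```bash
python3 - <<'E'
from h import *
np.set_printoptions(precision=4,suppress=True)
g=lambda x,y,z:atz("scene",(x+.5)/13-.5+308,(y+.5)/13-.5+160,z)[:2]
s1,s2,s3=g(75,425,.014),g(297,512,.014),g(660,180,.014)
h1,h2=g(290,290,.020),g(413,335,.020)
a=(s3-s2)/np.linalg.norm(s3-s2);print("axis from screws",np.degrees(np.arctan2(a[1],a[0])),np.linalg.norm(s3-s2),"front",s2-s1,np.linalg.norm(s2-s1), "holes",h2-h1,np.linalg.norm(h2-h1))
for ang in(80.5,81.2,82):
    a=np.array([np.cos(np.radians(ang)),np.sin(np.radians(ang))]);n=np.array([a[1],-a[0]])
    c=(s1+s2)/2
    print(ang,"hole mid lateral to screws mid mm",((h1+h2)/2-c)@n*1000,"along",((h1+h2)/2-c)@a*1000)
# slots near ends/far ends & bed corners
q1,q2=g(155,425,.012),g(280,478,.012)
print("slots mid lateral",((h1+h2)/2-(q1+q2)/2)@n*1000, "slot sep",q2-q1)
c1,c2=g(30,440,.012),g(305,563,.012)
print("corner mid lateral",((h1+h2)/2-(c1+c2)/2)@n*1000)
E
python3 - <<'E'
import cv2,numpy as np
a=cv2.imread("pics/scene8.png")[176:206,308:346]
cv2.imwrite("pics/s8e.png",cv2.resize(a,None,fx=20,fy=20,interpolation=cv2.INTER_LANCZOS4))
E
```

```text
axis from screws 80.37382875249631 0.20309091962589534 front [ 0.0717 -0.0113] 0.07260146392717041 holes [ 0.0404 -0.0062] 0.04091581710123835
80.5 hole mid lateral to screws mid mm 2.1140614805000393 along 83.2025494641253
81.2 hole mid lateral to screws mid mm 3.130389323671828 along 83.17051253873449
82 hole mid lateral to screws mid mm 4.291325880836196 along 83.11869835035927
slots mid lateral 2.3407228701332987 slot sep [ 0.0414 -0.0083]
corner mid lateral 2.210097187415073
```

View pics/s8e.png

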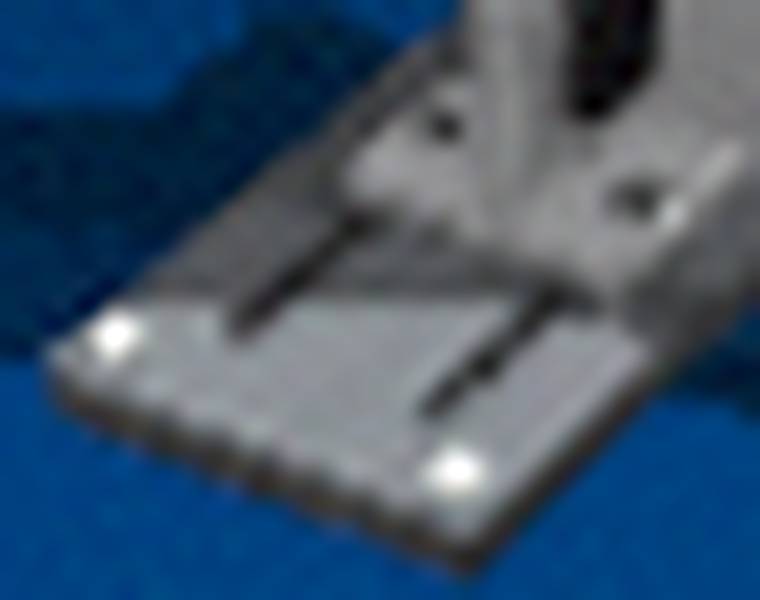

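jog_arm([
  [0,0,0,-0.05,0,-0.1,0],
  [0,0,0,0,0,-0.1,0],
  [0,0,0,0,0,0,0],
  [0,0,0,0,0,0,0],
])

```text
time: 17.0
position: [0.4492, 0.1158, 0.0548]
tool_rot: [0.119, 1.567, -0.125]
ft_force: [3.0, -10.7, -1.6]
grip_width: 0.139
```

```bash
python3 p.py .45 .118 .0545 -8.8;python3 - <<'E'
from h import *
g=lambda x,y,z:atz("scene",(x+.5)/20-.5+308,(y+.5)/20-.5+176,z)[:2]
L,R=g(343,190,.020),g(610,298,.020); l,r=g(45,358,.012),g(472,548,.012)
a=np.array([.153,.988]);n=np.array([.988,-.153])
d=(L+R)/2-(l+r)/2;print("along",d@a,"lat",d@n,R-L,r-l)
E
```

```text
t 17.0 pos [0.449 0.116 0.055] F [  3.017 -10.701  -1.632] grip 1.210280740728292 q [ 0.409  0.18  -0.762  2.079  0.158  0.938 -0.595]
tool x [ 0.    -0.003 -1.   ] y [ 0.155  0.988 -0.003] z [ 0.988 -0.155  0.001] yaw z -8.9
turn deg [-0.102  0.04   0.194] shift after turn cm [0.034 0.228 0.047] shift now cm [0.034 0.229 0.046]
along 0.06709383968241303 lat 0.0045383217551352144 [ 0.05747475 -0.01109229] [ 0.09176773 -0.01973919]
```

Run:
```python
from bench import *
import cv2,numpy as np
im,d=get_image("scene"); cv2.imwrite("pics/scene9.png",im[:,:,::-1]); np.save("scene9.npy",d)
for k,(v,u) in {6:(172,312),9:(165,318)}.items():
    a=cv2.imread(f"pics/scene{k}.png")[v:v+30,u:u+38]
    cv2.imwrite(f"pics/e{k}.png",cv2.resize(a,None,fx=20,fy=20,interpolation=cv2.INTER_CUBIC))
```

```text
(no output)
```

View pics/e6.png

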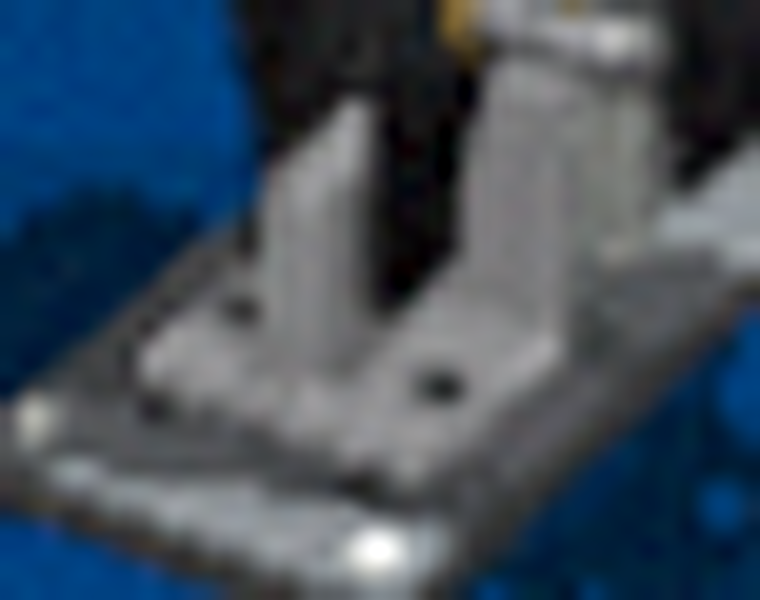

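View pics/e9.png

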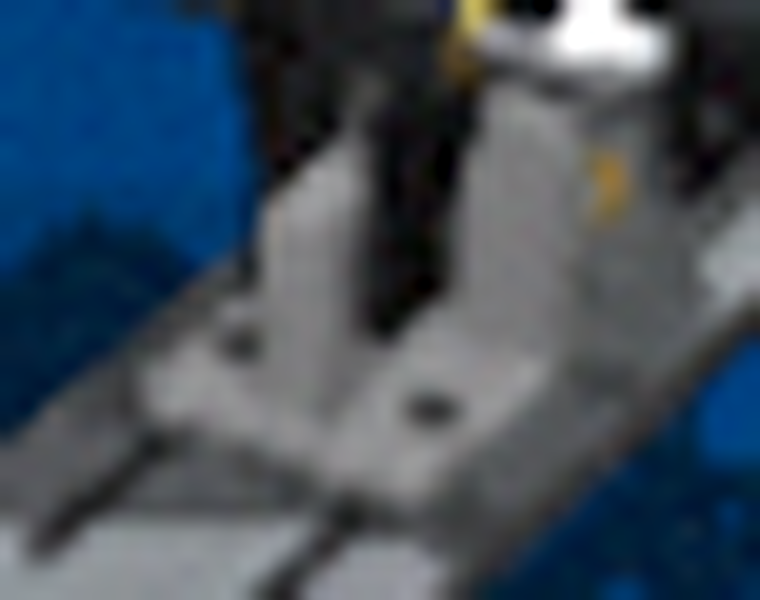

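Run:
```python
from h import *
np.set_printoptions(precision=4,suppress=True)
a=np.array([.153,.988]);n=np.array([.988,-.153])
def g(k,x,y,z):
    v,u={6:(172,312),9:(165,318)}[k]
    return atz("scene",(x+.5)/20-.5+u,(y+.5)/20-.5+v,z)[:2]
P={6:dict(h1=(240,308,.02),h2=(440,385,.02),fl=(143,355,.02),fr=(415,478,.02),rb=(265,190,.066),ps=(565,340,.02)),
   9:dict(h1=(237,343,.02),h2=(430,408,.02),fl=(140,385,.02),fr=(425,500,.02),rb=(265,213,.066),ps=(575,350,.02))}
for q in P[6]:
    A=g(6,*P[6][q]);B=g(9,*P[9][q]);d=B-A;print(q,"along",(d@a*1000).round(1),"lat",(d@n*1000).round(1))
t6=np.array([.444,.0735]);t9=np.array([.4492,.1158]);print("tcp",(t9-t6)@a*1000,(t9-t6)@n*1000)
for k in(6,9):
    h=g(k,*P[k]["h2"])-g(k,*P[k]["h1"]);f=g(k,*P[k]["fr"])-g(k,*P[k]["fl"]);print(k,np.degrees(np.arctan2(h[1],h[0])),np.degrees(np.arctan2(f[1],f[0])))
# bed front from image 0 at z .012: scene picks
print("bed front along (img0)",((np.array([.3923,.0229])+np.array([.4824,.0082]))/2)@a*1000, "pad face img0",((np.array([.4225,.1324])+np.array([.4878,.1202]))/2)@a*1000)
for k in(6,9): print(k,"foot back along",(g(k,*P[k]["fl"])+g(k,*P[k]["fr"]))@a/2*1000,"face est",(g(k,*P[k]["fl"])+g(k,*P[k]["fr"]))@a/2*1000+54)
```

```text
h1 along 41.3 lat -0.3
h2 along 43.4 lat -2.5
fl along 41.8 lat -1.3
fr along 44.3 lat 0.7
rb along 44.1 lat -2.2
ps along 50.1 lat -1.3
tcp 42.588 -1.3343000000000178
6 -9.331011564887445 -13.383329338600438
9 -6.445676002257974 -10.97349699734692
bed front along (img0) 82.27795 pad face img0 194.42235
6 foot back along 113.19509286924543 face est 167.19509286924543
9 foot back along 156.28646827914477 face est 210.28646827914477
```

jog_arm([
  [0,0,0,0.03,0,0,0],
  [0,0,0,0,0,0,0],
  [0,0,0,0,0,0,0],
  [0,0,0,0,0,0,0],
  [0,0,0,0,0,0,0],
  [0,0,0,0,0,0,0],
  [0,0,0,0,0,0,0],
  [0,0,0,0,0,0,0],
  [0,0,0,0,0,0,0],
  [0,0,0,0,0,0,0],
])

```text
time: 18.3
position: [0.4492, 0.116, 0.0548]
tool_rot: [0.119, 1.567, -0.125]
ft_force: [2.3, -9.2, 0.4]
grip_width: 0.137
```

jog_arm([
  [0,0,0,0,0,0,0],
  [0,0,0,0,0,0,0],
  [0,0,0,0,0,0,0],
  [0,0,0,0,0,0,0],
  [0,0,0,0,0,0,0],
  [0,0,0,0,0,0,0],
  [0,0,0,0,0,0,0],
  [0,0,0,0,0,0,0],
])

```text
time: 19.3
position: [0.4492, 0.116, 0.0548]
tool_rot: [0.119, 1.567, -0.125]
ft_force: [1.5, -9.3, -1.4]
grip_width: 0.137
```

```bash
python3 p.py .45 .118 .0545 -8.8
python3 - <<'E'
from bench import *
import cv2,numpy as np
from h import *
F=[]
for i in range(4):
    im,d=get_image("scene"); s=get_state(); F.append(np.r_[s["ft_force"],np.abs(s["qd"]).max()])
print(np.array(F).round(3))
cv2.imwrite("pics/scene10.png",im[:,:,::-1])
cv2.imwrite("pics/e10.png",cv2.resize(im[155:205,305:370,::-1],None,fx=11,fy=11,interpolation=cv2.INTER_CUBIC))
d=(im[200:290,:].astype(int)-cv2.imread("pics/scene0.png")[200:290,:,::-1]); print("bottle diff",np.abs(im[225:262,312:332].astype(int)-cv2.imread("pics/scene0.png")[225:262,312:332,::-1]).mean())
print("big bottle diff",np.abs(im[122:164,366:388].astype(int)-cv2.imread("pics/scene0.png")[122:164,366:388,::-1]).mean())
E
```

```text
t 19.3 pos [0.449 0.116 0.055] F [ 1.541 -9.347 -1.362] grip 1.189603895867556 q [ 0.409  0.181 -0.762  2.079  0.159  0.938 -0.595]
tool x [ 0.    -0.003 -1.   ] y [ 0.155  0.988 -0.003] z [ 0.988 -0.155  0.001] yaw z -8.9
turn deg [-0.098  0.039  0.192] shift after turn cm [0.028 0.212 0.044] shift now cm [0.028 0.212 0.044]
[[ 1.956e+00 -9.941e+00  4.940e-01  2.000e-03]
 [ 2.201e+00 -9.655e+00 -5.640e-01  2.000e-03]
 [ 3.067e+00 -9.574e+00  2.410e-01  3.000e-03]
 [ 2.371e+00 -9.914e+00 -2.330e-01  1.000e-03]]
bottle diff 14.586036036036036
big bottle diff 2.772005772005772
```

View pics/e10.png

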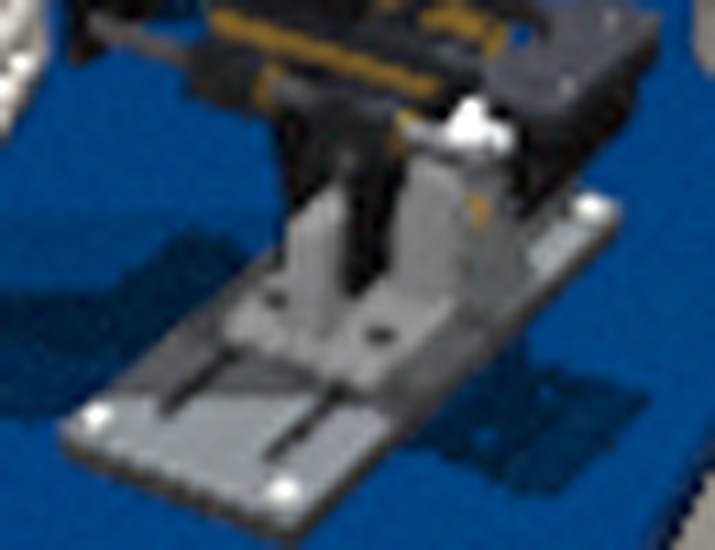

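Run:
```python
import cv2,numpy as np
for k in("scene0","scene10"):
    a=cv2.imread(f"pics/{k}.png").astype(int)[220:265,300:340]
    v,u=np.nonzero((a[...,2]>130)&(a[...,1]<90)); print(k,u.mean().round(2),v.mean().round(2),len(u))
from bench import close_job
print(close_job())
```

```text
scene0 21.72 13.87 93
scene10 21.61 13.75 96
the job is handed in; nothing more can be done
None
```

The job is handed in with the bracket held against the pad. The interface gives no verdict, and I could not read the pointer against the marks because the gripper and arm hid them from both cameras.

- **Keys:** I pressed the round key until it bottomed out (9.4 N on the tool) with nothing near the pad. I let it come up, then pressed the bar key down the same way (8.4 N). The fingers stayed about 20 mm clear of the square key as they passed over it.
- **Bracket and push:** I gripped it by the rib at 35 N and set it on the bed. I slid it against the pad, then moved it 2 mm sideways in place to line its side edges up with the pad's. It has been held still there for about 2 s.
- **Pad travel:** the checks agreed only roughly.
  - The picture comparison gave about 16–18 mm and the arm's own position about 17 mm.
  - The force on the tool was 9.3–9.9 N, which would be about 19 mm.
  - One earlier reading of the bed edge gave about 11 mm. I discounted it, because the later, closer comparison and the arm's own movement agreed with each other.
- **Alignment:** sideways readings before that shift scattered from 1 to 6 mm. Averaged, they put the bracket about 2 mm off centre, which is what the shift corrects. In the pictures the bracket looks square and upright. Picture angles are only good to a few degrees, but the gripper itself stood at the jig's measured angle.
- **Bed contact:** the tool stood 0.2–0.3 mm above the height at which the bracket first touched the bed, so it rests only very lightly there.
- **Bottles:** the small bottle's red cap shifted by about 0.1 pixel between the first and last pictures, and the big bottle's part of the picture barely changed.

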